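# Reset the tripped supply switch on the lab bench

### The job

The bench switch box with the orange handle has tripped. Push its handle gently with shut fingers, first fully to off until the flag in its window has gone all the way from red to green, then fully over to on, and let go. Do not force the handle, and leave the black-handled switch and the other things on the bench as they are.

Things in the scene. Friction and masses are not known exactly. Their poses are not given: they have to be found in the camera images.
- trip_box: Grey switch box with the orange handle (the tripped one), fixed to the bench, 130 (x) x 96 (y) x 90 mm high. Origin: centre of its underside. Its x axis points from the off side (white dot on the lid; two round outlets in the face below, nearer the robot) to the on side (green dot); z up. The lever swings in the box's x-z plane at box y = -8 mm.
- trip_handle: Orange-handled lever of the tripped box. Origin: on its pivot axis (along the box's y), inside the box 65 mm above the bench, at box x = 0, y = -8 mm; its z points along the lever to the bar. Until reset a catch stops it at about +0.2 towards on. Towards off it is light (2 N) to between -0.08 and -0.36; there it meets the reset slide, which takes 4 to 11 N at the bar up to the stop.
- trip_lever (a joint): Lean of the orange lever in rad: 0 upright, positive to on (box +x), negative to off (box -x). Tripped it rests within 0.05 of upright. Friction holds it where it is left. The off stop (fully reset) lies anywhere from -0.34 to -0.68, differing from start to start; the force rises steeply there. The on stop is +0.6; beyond +0.5 is fully on.
- trip_flag (a joint): Travel in m of the flag, seen in a 12 x 24 mm window in the lid of the orange-handled box at box x = 0, y = +29 mm: 0 red (tripped), 0.012 green and at its stop (reset); beyond 0.010 counts as fully reset. Driven only by the lever on its last way to off, it stays where it was left.
- spare_box: A second grey switch box of the same shape and size, with a black handle, flag green, already on. Origin: centre of its underside; fixed to the bench. Leave it on.
- spare_lever (a joint): Lean of the black lever in rad, same meaning; it rests at about +0.56 (on) and must stay beyond +0.45.
- dishes: Stack of three red culture dishes, loose, 92 mm across, 42 mm high; origin under its centre. Bystander.
- tube_rack: Aluminium rack with red-capped tubes, loose, 90 x 160 x 75 mm high; origin under its centre. Bystander.
- reagent: Amber bottle with blue cap, loose, 56 mm across, 110 mm high; origin under its centre. Bystander.
- trip_grip (a point): Middle of the orange grip bar, a cylinder 18 mm in diameter, 40 mm long, along the box's y, on a steel shank 8 x 12 mm; 80 mm from the pivot axis (145 mm above the bench when upright). The handle cracks if pushed or pinched with 20 N or more: push it with shut fingers, do not grip it.

How it is judged:
By the outcome, as a careful person would: the job done as asked, in the order asked, and still so for the second after the job is handed in, with the robot touching nothing.
It also fails if it takes over 45 s, if anything falls off the work surface, if the arm or the gripper's body presses on something with over 40 N, if the wrist force passes 120 N, or if a joint passes its speed limit or range.

### The arm

A 6-joint arm with a two-finger parallel gripper is mounted at the origin on the work surface. World frame = base frame: x ahead of the robot, y to its left, z up, the work surface at z = 0. Lengths are in mm, angles in degrees, forces in N, time in s.
With the tool pointing down it reaches from about 300 to 850 mm from the base axis. Payload 4.2 kg.
Tool frame: the origin (TCP) lies midway between the tips of the shut fingers; the grasp point (between the pads) lies 19 mm behind it; z points along the fingers, y is the line along which they close (so a half turn about z gives the same grasp; the last joint's range is limited). The gripper opens to 91 mm and grips with 3 to 60 N. Pads are 32 mm wide; open, the fingers measure 118 mm over their backs; the gripper's body (76 mm by 178 mm) begins 60 mm behind the grasp point.
Start: joints at [62.51, 18.312, 89.639, -0, 72.044, -1.146], TCP at [255.172, 515.297, 213.976] pointing down, gripper open.
Joint ranges: [-177.97, 177.97], [-48.28, 115.42], [12.27, 149.76], [-77.06, 257.06], [2.81, 150.46], [-146.56, 146.56]. Speed limits (degrees/s): [147.25, 147.25, 180, 180, 180, 180].

### API

Orientations are given as [roll, pitch, yaw] about the fixed x, y, z axes, in that order (R = Rz(yaw) Ry(pitch) Rx(roll)).
In Python, from workcell import env gives the robot as it stands.
- The arm moves only by the shell command python3 -m jog 'ROWS' [FORCE]. ROWS is a JSON object of lists of equal length, an entry for each row: "jaw": the finger opening in mm, from 0 to 91.2; "slide": the shift along the tool's x, y, z in units of 30 mm (1.0 is 30 mm), a list of three; "spin": the turn about the tool's z in units of 8 degrees (1.0 is 8 degrees). In form: {"jaw": [jaw, ...], "slide": [[dx, dy, dz], ...], "spin": [spin, ...]}. A call has 1 to 10 rows; each row shifts and turns the commanded pose from where the row before left it, along the tool's axes as they then stand; what a row does not reach is not made up. A row lasts 1/10 s, in which the tool goes at most 50 mm and 8.59 degrees, less where a joint would pass 70% of its speed; a pose out of reach is approached as far as the arm can. A call is refused whole if a number of a shift passes 1 or a number of a turn 1, either way. A call with a gripper value outside its range is refused whole. The fingers move at their own pace and stop on an object; FORCE is the grip in N (left out, the last holds). Time passes only in rows, so rows that do not move let the fingers close. It gives the time, the measured TCP pose, the force, the opening and the grip force at its end, in the units of the state.
- env.state(): the state, without advancing time (a new reading comes with each control period).
- env.grab_frame(name): name is "side" or "top" or "wrist"; returns the picture (400x640x3 uint8, red, green, blue); there is no depth.
- env.camera_model(name): a dict with "fx", "fy", "cx", "cy" (pixels), "camera_from_world" (4x4, takes a point from world to camera coordinates). Camera axes: x right, y up, looking along -z (the intrinsics and any distortion apply to the point x, -y, -z); pixel columns grow to the right and rows downward; lengths in mm; the calibration is good to about 2 mm. A picture is of the moment at which its call begins: read the wrist's pose just before it. camera_model takes no time and is no camera call; for the wrist camera it gives the pose at the moment of the call.
- env.job_done(): hands the job in; it is judged then, once.
The state is a dict: "time_s": time; "qpos": joint angles; "qvel": joint speeds; "effort": joint torques, N m; "ee_pos": TCP position; "ee_rot": TCP orientation; "force": force on the tool from outside, world axes, zero at the start; "torque": the same for the moment, N m; "gripper_width": finger opening in mm; "gripper_force": force on a finger pad.
Only numpy, scipy, OpenCV 4.12 (cv2) and the standard library are available. Lean on these libraries where they do the work, as an engineer would, in place of code of your own. Each camera call takes 0.05 s, during which the arm holds its last target. There are 200 camera calls.

## Working session

There is one attempt and no reset: what is moved stays moved. The work goes in short steps, Python scripts to look and compute and a shell command to move; the robot and the scene stay as the last step left them, time stands still between calls to the robot, and variables do not carry over. Pictures are saved under pics/ and viewed, at most 12 in all, crops included, and the job is handed in when it is done.

```bash
mkdir -p pics; python3 - <<'E'
from workcell import env
import cv2
for n in ("top","side"):
    f=env.grab_frame(n); cv2.imwrite(f"pics/{n}0.png",f[:,:,::-1])
    m=env.camera_model(n); print(n,m)
s=env.state(); print(s['time_s'],s['ee_pos'],s['ee_rot'],s['force'])
E
```

```text
top {'fx': 385.07452122468, 'fy': 385.07452122468, 'cx': 309.8744538215559, 'cy': 196.90298014753535, 'camera_from_world': array([[-1.28638331e-02, -9.99880154e-01,  8.61395045e-03,
         1.21437767e+01],
       [ 9.94726823e-01, -1.19199690e-02,  1.01864918e-01,
        -6.83149810e+02],
       [-1.01750032e-01,  9.87890087e-03,  9.94760945e-01,
        -1.18355615e+03],
       [ 0.00000000e+00,  0.00000000e+00,  0.00000000e+00,
         1.00000000e+00]])}
side {'fx': 415.06738844641393, 'fy': 415.06738844641393, 'cx': 318.21116143213135, 'cy': 202.79598481021668, 'camera_from_world': array([[ 7.00128121e-01, -7.13764147e-01,  1.90094035e-02,
        -4.50074722e+02],
       [ 4.96379891e-01,  5.05689097e-01,  7.05610049e-01,
        -4.19946732e+02],
       [-5.13252003e-01, -4.84581552e-01,  7.08345326e-01,
        -9.14301837e+02],
       [ 0.00000000e+00,  0.00000000e+00,  0.00000000e+00,
         1.00000000e+00]])}
0.1 [254.96758013 514.88930061 213.20098377] [-1.79909500e+02 -5.33045227e-04  1.53656191e+02] [-0.83992997  0.72109859 -0.29735182]
```

View pics/top0.png

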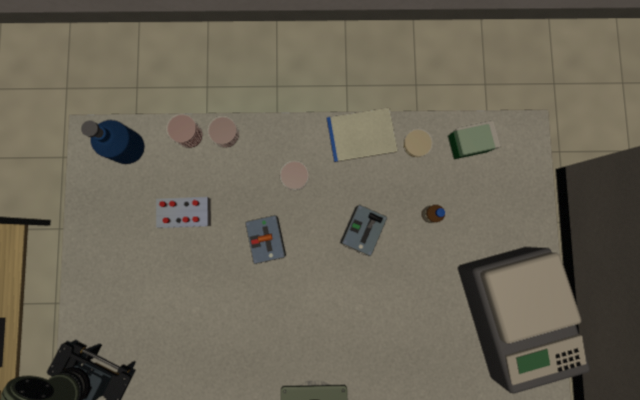

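View pics/side0.png

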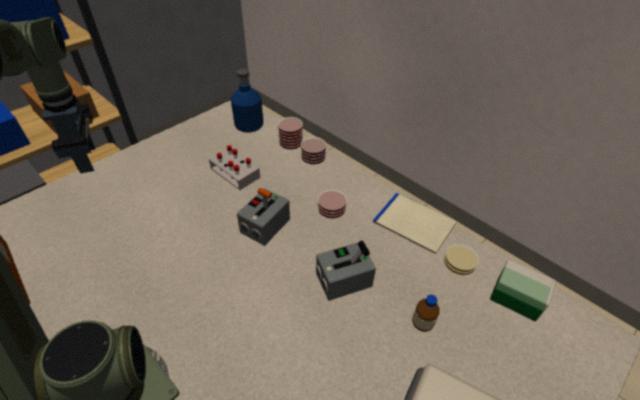

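Top view: orange-handled box at about (265,240) and black-handled box at (364,230). In the side view they are at (264,215) and (345,270). I'll enlarge the orange box from both cameras.

```bash
python3 - <<'E'
import cv2,numpy as np
a=cv2.imread("pics/top0.png")[205:275,230:300]; b=cv2.imread("pics/side0.png")[180:250,230:300]
r=lambda x:cv2.resize(x,(400,400),interpolation=cv2.INTER_CUBIC)
cv2.imwrite("pics/c0.png",np.hstack([r(a),r(b)]))
E
```

```text
(no output)
```

View pics/c0.png

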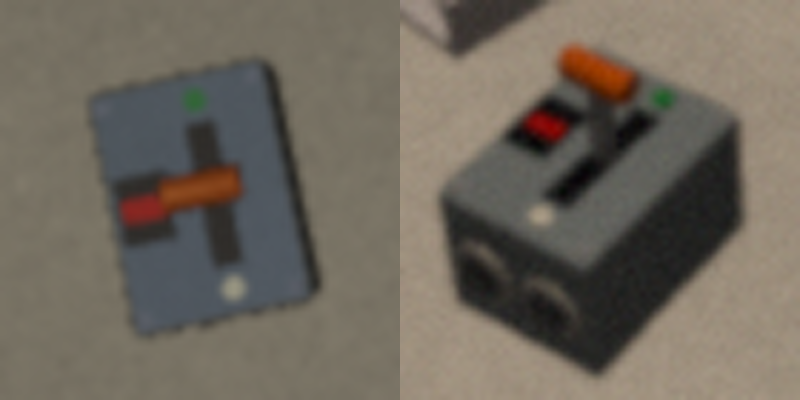

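The crop shows the lever upright and the flag red. Lid corners are at about (92,97), (258,64), (308,295) and (140,333) in the top half. In the side half they are at (442,198), (590,268) and (740,120). Next I'll fit the pose.

```bash
cat > h.py <<'E'
from workcell import env
import numpy as np
def proj(n,P,m=None):
    m=m or env.camera_model(n); P=np.atleast_2d(P); c=(m["camera_from_world"]@np.c_[P,np.ones(len(P))].T)[:3]
    return np.c_[m["cx"]+m["fx"]*c[0]/-c[2], m["cy"]+m["fy"]*(-c[1])/-c[2]]
def box(p,L):
    c,s=np.cos(p[2]),np.sin(p[2]); return np.array(L,float)@np.array([[c,s,0],[-s,c,0],[0,0,1]])+[p[0],p[1],0]
def rel():
    s=env.state(); print(round(s["time_s"],2),s["ee_pos"].round(1),s["ee_rot"].round(2),"F",s["force"].round(2),"w",round(s["gripper_width"],1))
E
python3 - <<'E'
from h import *
from scipy.optimize import least_squares
k=70/400
T=np.array([[92,97],[258,64],[308,295],[140,333]])*k+[230,205]
S=(np.array([[442,198],[590,268],[740,120]])-[400,0])*k+[230,180]
LT=[[65,48,90],[65,-48,90],[-65,-48,90],[-65,48,90]]
LS=[[-65,48,90],[-65,-48,90],[65,-48,90]]
f=lambda p:np.r_[(proj("top",box(p,LT))-T).ravel(),(proj("side",box(p,LS))-S).ravel()]
r=least_squares(f,[560,130,0.1]);p=r.x
print(p,np.degrees(p[2]),r.fun.round(1))
gt=(np.array([[162,192],[240,182]])*k+[230,205]).mean(0); gs=(np.array([[565,62],[632,88]])-[400,0])*k+[230,180]
for a in (-.1,-.05,0,.05,.1):
    P=box(p,[[80*np.sin(a),-8,65+80*np.cos(a)]])
    print(a,proj("top",P)-gt,proj("side",P)-gs.mean(0),P)
rel(); m=env.camera_model("top")
# spare box rough
print(np.degrees(p[2]))
E
```

```text
[5.53220912e+02 1.38446455e+02 2.14722767e-01] 12.302708300317303 [-1.  -0.7  1.3 -2.1  2.   0.1 -0.2  0.8 -1.8 -0.7 -0.8  0.9 -0.  -0.9]
-0.1 [[1.56356752 3.4253548 ]] [[-2.68539429  2.89326455]] [[547.12226081 128.92839788 144.60033322]]
-0.05 [[1.25134593 2.05041118]] [[-1.81572965  1.98249673]] [[551.01901039 129.77821964 144.90002083]]
0 [[0.94575902 0.67187357]] [[-0.94189809  1.12459219]] [[554.92552421 130.63017084 145.        ]]
0.05 [[ 0.64773172 -0.7060589 ]] [[-0.0664282   0.32168864]] [[558.83203804 131.48212203 144.90002083]]
0.1 [[ 0.35816002 -2.07919771]] [[ 0.80817623 -0.42427952]] [[562.72878761 132.33194379 144.60033322]]
0.1 [255.  514.9 213.2] [-179.91   -0.    153.66] F [-0.84  0.72 -0.3 ] w 91.3
12.302708300317303
```

```bash
python3 -m jog '{"jaw":[0,0,0,0,0,0],"slide":[[0,0,0],[0,0,0],[0,0,0],[0,0,0],[0,0,0],[0,0,0]],"spin":[-0.965,-0.965,-0.965,-0.965,-0.965,0]}' 20
cat >> h.py <<'E'
P0=[553.2,138.4,0.2147]
def inbox(q):
    c,s=np.cos(P0[2]),np.sin(P0[2]); d=np.array(q)-[P0[0],P0[1],0]; return np.array([c*d[0]+s*d[1],-s*d[0]+c*d[1],d[2]])
def st(): rel(); print("box",inbox(env.state()["ee_pos"]).round(1))
E
python3 -c "from h import *;st()"
```

```text
time_s: 0.7
ee_pos: [255.1, 515.1, 213.5]
ee_rot: [-180.0, -0.0, -167.8]
force: [-0.4, 0.3, -0.5]
gripper_width: 46.0
gripper_force: 0.0
0.7 [255.1 515.1 213.5] [-1.7996e+02 -3.0000e-02 -1.6776e+02] F [-0.37  0.31 -0.51] w 46.0
box [-211.   431.5  213.5]
```

```bash
python3 -m jog '{"jaw":[0,0,0,0,0,0,0,0,0,0],"slide":[[-0.56,-0.98,0],[-0.56,-0.98,0],[-0.56,-0.98,0],[-0.56,-0.98,0],[-0.56,-0.98,0],[-0.56,-0.98,0],[-0.56,-0.98,0],[-0.56,-0.98,0],[-0.56,-0.98,0],[-0.56,-0.98,0]],"spin":[0,0,0,0,0,0,0,0,0,0]}'
python3 -c "from h import *;st()"
```

```text
time_s: 1.7
ee_pos: [482.4, 262.5, 213.8]
ee_rot: [180.0, -0.0, -167.9]
force: [0.2, -0.5, -0.7]
gripper_width: 0.5
gripper_force: 0.0
1.7 [482.4 262.5 213.8] [ 1.8000e+02 -2.0000e-02 -1.6794e+02] F [ 0.19 -0.48 -0.66] w 0.5
box [-42.7 136.3 213.8]
```

```bash
python3 -m jog '{"jaw":[0,0,0,0,0,0,0],"slide":[[-0.57,-0.96,0],[-0.57,-0.96,0],[-0.57,-0.96,0],[-0.57,-0.96,0],[-0.57,-0.96,0],[0,0,0],[0,0,0]],"spin":[0,0,0,0,0,0,0]}'
python3 - <<'E'
from h import *; import cv2
st()
m=env.camera_model("wrist"); w=env.grab_frame("wrist"); s=env.grab_frame("side")
r=lambda x:cv2.resize(x,(400,400),interpolation=cv2.INTER_CUBIC)
o=np.vstack([np.pad(w,((0,0),(0,160),(0,0)))[:,:800]]); 
c=r(s[150:250,220:320]); o[:200,640:]=cv2.resize(c,(160,160))[0:160].repeat(1,0) if 0 else cv2.copyMakeBorder(cv2.resize(c,(160,160)),0,40,0,0,0)
cv2.imwrite("pics/w1.png",o[:,:,::-1]); cv2.imwrite("pics/s1.png",c[:,:,::-1])
P=box(P0,[[65,48,90],[65,-48,90],[-65,-48,90],[-65,48,90],[0,-8,145],[0,29,90]])
print(proj("wrist",P,m).round(0))
E
```

```text
time_s: 2.4
ee_pos: [595.8, 140.7, 213.3]
ee_rot: [180.0, -0.1, -167.9]
force: [0.0, -0.2, -0.8]
gripper_width: 0.3
gripper_force: 0.0
2.4 [595.8 140.7 213.3] [ 1.7997e+02 -7.0000e-02 -1.6795e+02] F [ 0.05 -0.19 -0.78] w 0.3
box [ 42.1  -6.9 213.3]
[[372. 216.]
 [279. 216.]
 [274.  81.]
 [378.  81.]
 [317. 158.]
 [356. 152.]]
```

View pics/w1.png

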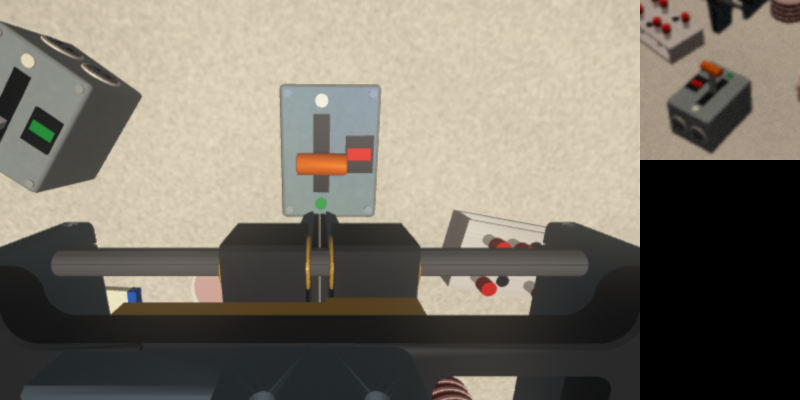

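Wrist view: the bar is at (321,164), the red flag is at (359,154), and the shut fingers line up with the slot at column 320. The flag stays visible, so I'll descend on the on side of the bar.

```bash
python3 -m jog '{"jaw":[0,0,0,0,0,0,0,0],"slide":[[0,0,0.7],[0,0,0.7],[0,0,0.6],[0,0,0.35],[0,0,0],[0.1,0,0],[0.1,0,0],[0,0,0]],"spin":[0,0,0,0,0,0,0,0]}'
python3 -c "from h import *;st()"
```

```text
time_s: 3.3
ee_pos: [590.0, 139.9, 144.5]
ee_rot: [180.0, 0.1, -167.7]
force: [-0.1, -0.1, -0.5]
gripper_width: 0.7
gripper_force: 0.0
3.3 [590.  139.9 144.5] [ 1.8000e+02  8.0000e-02 -1.6774e+02] F [-0.11 -0.07 -0.47] w 0.7
box [ 36.2  -6.4 144.5]
```

Advance until contact. Light resistance of about 2 N is expected.

```bash
python3 -m jog '{"jaw":[0,0,0,0,0,0],"slide":[[0.1,0,0.05],[0.1,0,0],[0.1,0,0],[0.1,0,0],[0.1,0,0],[0.1,0,0]],"spin":[0,0,0,0,0,0]}'
python3 - <<'E'
from h import *; import cv2
st(); w=env.grab_frame("wrist"); cv2.imwrite("pics/w2.png",w[:340,180:500][:,:,::-1])
E
```

```text
time_s: 3.9
ee_pos: [572.3, 136.0, 142.1]
ee_rot: [180.0, 0.0, -167.7]
force: [1.0, 1.0, 0.3]
gripper_width: 0.3
gripper_force: 0.6
3.9 [572.3 136.  142.1] [ 1.7999e+02  2.0000e-02 -1.6775e+02] F [1.02 1.04 0.26] w 0.3
box [ 18.1  -6.4 142.1]
```

View pics/w2.png

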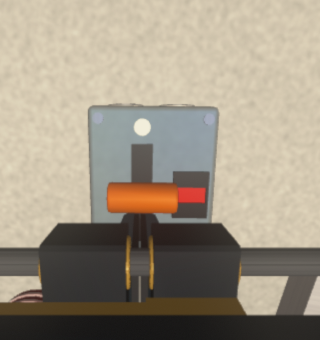

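Contact made: the bar at about (142,198) in the crop touches the fingers, and the flag is still red at (191,195). Pushing on in small steps along the arc.

```bash
cat >> h.py <<'E'
def look():
    import cv2
    st(); s=env.state(); c,n=np.cos(P0[2]),np.sin(P0[2]); print("Fx box %.2f"%(c*s["force"][0]+n*s["force"][1]))
    m=env.camera_model("wrist"); w=env.grab_frame("wrist"); u=proj("wrist",box(P0,[[0,33,90]]),m)[0].astype(int)
    k=w[max(u[1]-30,0):u[1]+30,u[0]-12:u[0]+25].astype(int); 
    r=(k[:,:,0]>150)&(k[:,:,1]<90); g=(k[:,:,1]>k[:,:,0]+40)
    print("red",r.sum(),"green",g.sum()); return w
E
python3 -m jog '{"jaw":[0,0,0,0],"slide":[[0.1,0,0],[0.1,0,0],[0.1,0,0],[0,0,0]],"spin":[0,0,0,0]}' >/dev/null
python3 -c "from h import *;look()"
python3 -m jog '{"jaw":[0,0],"slide":[[0.1,0,0.02],[0,0,0]],"spin":[0,0]}' >/dev/null
python3 -c "from h import *;look()"
```

```text
4.35 [562.8 133.9 141.7] [ 1.8000e+02 -8.0000e-02 -1.6774e+02] F [0.35 0.35 0.51] w 0.5
box [  8.4  -6.5 141.7]
Fx box 0.42
red 383 green 0
4.6 [560.7 133.4 141.5] [ 1.8000e+02  3.0000e-02 -1.6774e+02] F [ 2.3   0.87 -0.24] w 0.5
box [  6.2  -6.4 141.5]
Fx box 2.43
red 399 green 0
```

```bash
for i in 1; do python3 -m jog '{"jaw":[0,0,0],"slide":[[0.1,0,0.02],[0.1,0,0.02],[0,0,0]],"spin":[0,0,0]}' >/dev/null
python3 -c "from h import *;look()"; done
python3 -m jog '{"jaw":[0,0],"slide":[[0.1,0,0.02],[0,0,0]],"spin":[0,0]}' >/dev/null
python3 -c "from h import *;look()"
```

```text
4.95 [555.7 132.4 140.5] [ 1.7999e+02  1.6000e-01 -1.6775e+02] F [ 4.49  0.77 -0.49] w 0.3
box [  1.2  -6.4 140.5]
Fx box 4.55
red 271 green 44
5.2 [552.3 131.7 139.6] [ 1.7999e+02  6.0000e-02 -1.6775e+02] F [ 3.87  2.04 -1.08] w 0.3
box [ -2.4  -6.4 139.6]
Fx box 4.21
red 78 green 107
```

The flag is turning green. I'll use finer steps from here.

```bash
python3 -m jog '{"jaw":[0,0],"slide":[[0.06,0,0.02],[0,0,0]],"spin":[0,0]}' >/dev/null
python3 -c "from h import *;look()"
python3 -m jog '{"jaw":[0,0],"slide":[[0.05,0,0.02],[0,0,0]],"spin":[0,0]}' >/dev/null
python3 - <<'E'
from h import *; import cv2
w=look(); cv2.imwrite("pics/w3.png",w[:340,180:500][:,:,::-1])
E
```

```text
5.45 [550.2 131.2 138.9] [ 1.7999e+02  2.0000e-02 -1.6774e+02] F [ 4.33  0.53 -0.36] w 0.4
box [ -4.5  -6.4 138.9]
Fx box 4.34
red 0 green 134
5.7 [548.5 130.9 138.4] [ 179.99   -0.   -167.75] F [ 4.37  1.9  -1.24] w 0.7
box [ -6.2  -6.4 138.4]
Fx box 4.67
red 0 green 80
```

View pics/w3.png

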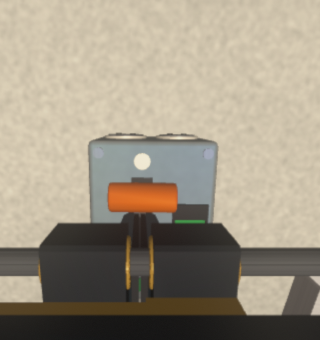

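The bar is at (142,197) in the crop and a green sliver shows at (190,222), but the gripper now hides most of the window. I'll watch the flag in the side camera and look for the force rise.

```bash
cat >> h.py <<'E'
def side(name=None):
    import cv2
    st(); s=env.state(); print("Fx box %.2f"%(np.cos(P0[2])*s["force"][0]+np.sin(P0[2])*s["force"][1]))
    w=env.grab_frame("side"); u=proj("side",box(P0,[[0,31,90]]))[0].round().astype(int); k=w[u[1]-8:u[1]+9,u[0]-8:u[0]+9].astype(int)
    r=(k[:,:,0]>k[:,:,1]+40)&(k[:,:,1]<k[:,:,2]+25); g=k[:,:,1]>k[:,:,0]+25
    for t,q in(("red",r),("green",g)): print(t,q.sum(),[v.mean().round(1)+o for v,o in zip(np.where(q)[::-1],u-8)] if q.any() else "")
    if name: cv2.imwrite(name,cv2.resize(w[170:250,230:310],(560,560),interpolation=cv2.INTER_CUBIC)[:,:,::-1])
E
python3 -m jog '{"jaw":[0,0],"slide":[[0.05,0,0.02],[0,0,0]],"spin":[0,0]}' >/dev/null
python3 -c "from h import *;side('pics/s2.png')"
python3 -m jog '{"jaw":[0,0],"slide":[[0.05,0,0.02],[0,0,0]],"spin":[0,0]}' >/dev/null
python3 -c "from h import *;side('pics/s3.png')"
```

```text
5.95 [546.9 130.5 137.7] [ 1.7999e+02 -2.0000e-02 -1.6774e+02] F [3.96 1.84 0.27] w -0.2
box [ -7.8  -6.4 137.7]
Fx box 4.26
red 9 [np.float64(256.8), np.float64(202.9)]
green 0 
6.2 [545.4 130.2 137.1] [ 1.7999e+02 -2.0000e-02 -1.6774e+02] F [ 3.22  1.4  -0.06] w 0.4
box [ -9.3  -6.4 137.1]
Fx box 3.45
red 6 [np.float64(256.5), np.float64(205.3)]
green 0
```

View pics/s3.png

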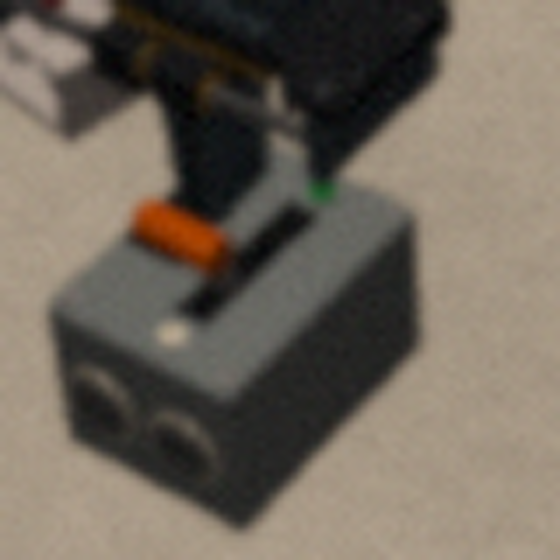

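The bar, at about (182,237) in the crop, hides the window in the side view. I'll continue in 1.5 mm steps until the force rises.

```bash
python3 -m jog '{"jaw":[0,0],"slide":[[0.05,0,0.025],[0,0,0]],"spin":[0,0]}' | grep force:
python3 -m jog '{"jaw":[0,0],"slide":[[0.05,0,0.025],[0,0,0]],"spin":[0,0]}' | grep force:
python3 -c "from h import *;look()"
```

```text
force: [3.3, 1.6, 1.0]
gripper_force: 1.9
force: [3.8, 1.2, 1.5]
gripper_force: 1.8
6.65 [542.4 129.5 135.6] [ 1.7999e+02 -3.0000e-02 -1.6775e+02] F [3.83 1.18 1.5 ] w 0.3
box [-12.4  -6.4 135.6]
Fx box 3.99
red 0 green 0
```

```bash
python3 -m jog '{"jaw":[0,0],"slide":[[0.05,0,0.025],[0,0,0]],"spin":[0,0]}' | grep force:
python3 -c "from h import *;look()"
```

```text
force: [2.4, 0.3, 2.4]
gripper_force: 1.7
6.9 [541.  129.2 134.9] [ 1.7999e+02 -3.0000e-02 -1.6774e+02] F [2.44 0.31 2.37] w 0.9
box [-13.9  -6.4 134.9]
Fx box 2.45
red 0 green 0
```

```bash
python3 -m jog '{"jaw":[0,0],"slide":[[0.05,0,0.05],[0,0,0]],"spin":[0,0]}' | grep force:
python3 -m jog '{"jaw":[0,0],"slide":[[0.05,0,0.05],[0,0,0]],"spin":[0,0]}' | grep force:
python3 - <<'E'
from h import *; import cv2
w=look(); a=cv2.resize(w[100:260,220:420],(400,320)); cv2.imwrite("pics/w4.png",a[:,:,::-1]); side("pics/s4.png")
b=cv2.imread("pics/s4.png"); o=np.zeros((560,800,3),np.uint8); o[:320,:400]=a[:,:,::-1]; o[:400,400:]=cv2.resize(b,(400,400)); cv2.imwrite("pics/m4.png",o[:400])
E
```

```text
force: [2.6, 1.4, 2.4]
gripper_force: 1.5
force: [3.8, 0.7, 1.2]
gripper_force: 1.7
7.35 [538.4 128.5 131.8] [-1.7999e+02  1.0000e-02 -1.6774e+02] F [3.79 0.66 1.17] w 0.7
box [-16.6  -6.6 131.8]
Fx box 3.85
red 0 green 0
7.4 [538.4 128.4 131.8] [-179.99    0.   -167.74] F [ 3.25 -0.04  2.73] w 0.0
box [-16.6  -6.6 131.8]
Fx box 3.17
red 11 [np.float64(255.0), np.float64(207.3)]
green 2 [np.float64(253.0), np.float64(200.5)]
```

View pics/m4.png

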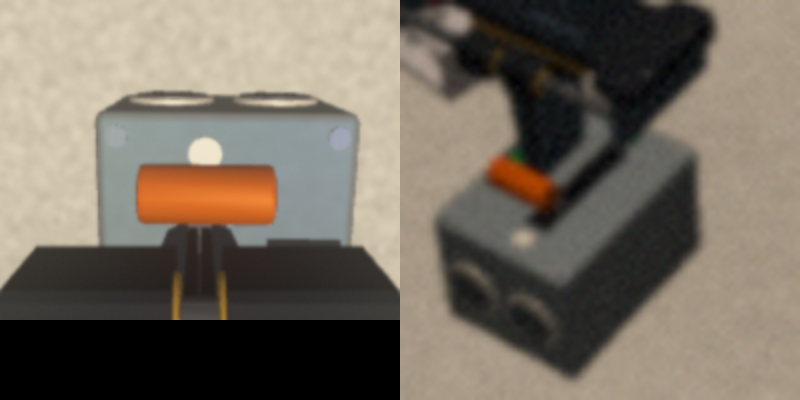

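Both views show the bar well over: wrist crop (207,194), side crop (522,182). A green sliver appears behind it at (516,155). There is no stop yet, so I'll continue.

```bash
python3 -m jog '{"jaw":[0,0],"slide":[[0.05,0,0.03],[0,0,0]],"spin":[0,0]}' | grep force:
python3 -m jog '{"jaw":[0,0],"slide":[[0.05,0,0.03],[0,0,0]],"spin":[0,0]}' | grep force:
python3 -c "from h import *;side()"
```

```text
force: [4.9, 1.4, 2.6]
gripper_force: 2.6
force: [6.8, 0.7, 4.4]
gripper_force: 3.2
7.85 [537.2 128.3 131. ] [-179.99    0.27 -167.74] F [6.84 0.73 4.39] w 0.5
box [-17.7  -6.5 131. ]
Fx box 6.84
red 9 [np.float64(253.6), np.float64(206.7)]
green 2 [np.float64(253.0), np.float64(200.5)]
```

```bash
python3 -m jog '{"jaw":[0,0],"slide":[[0.04,0,0.03],[0,0,0]],"spin":[0,0]}' | grep force:
python3 -c "from h import *;side()"
```

```text
force: [6.9, 0.5, 5.4]
gripper_force: 3.8
8.1 [536.9 128.2 130.6] [-180.      0.39 -167.74] F [6.93 0.45 5.42] w 0.5
box [-18.1  -6.5 130.6]
Fx box 6.87
red 9 [np.float64(256.7), np.float64(207.7)]
green 2 [np.float64(253.0), np.float64(200.5)]
```

```bash
python3 -m jog '{"jaw":[0,0],"slide":[[0.04,0,0.02],[0,0,0]],"spin":[0,0]}' | grep force:
python3 -m jog '{"jaw":[0,0],"slide":[[0.04,0,0.02],[0,0,0]],"spin":[0,0]}' | grep force:
python3 -c "from h import *;side()"
```

```text
force: [8.8, 1.7, 6.1]
gripper_force: 4.3
force: [9.6, 1.1, 6.8]
gripper_force: 4.9
8.55 [536.3 128.1 130.3] [-180.      0.63 -167.74] F [9.63 1.11 6.81] w 0.5
box [-18.8  -6.5 130.3]
Fx box 9.65
red 10 [np.float64(254.2), np.float64(208.6)]
green 2 [np.float64(252.5), np.float64(201.0)]
```

The force is about 12 N with hardly any travel, so this is the stop. I'll back off, lift and look at the flag.

```bash
python3 -m jog '{"jaw":[0,0,0,0,0,0,0,0],"slide":[[-0.3,0,0],[-0.5,0,0],[-0.5,0,-0.5],[-0.5,0,-1],[-0.2,0,-1],[0,0,-0.4],[0,0,0],[0,0,0]],"spin":[0,0,0,0,0,0,0,0]}'
python3 - <<'E'
from h import *; import cv2
w=look(); a=cv2.resize(w[60:260,220:420],(400,400)); side("pics/s5.png")
b=cv2.imread("pics/s5.png"); cv2.imwrite("pics/m5.png",np.hstack([a[:,:,::-1],cv2.resize(b,(400,400))]))
E
```

```text
time_s: 9.4
ee_pos: [588.7, 139.6, 213.1]
ee_rot: [180.0, -0.3, -167.7]
force: [-0.7, -0.1, 0.2]
gripper_width: 0.5
gripper_force: 0.0
9.4 [588.7 139.6 213.1] [ 179.99   -0.27 -167.74] F [-0.67 -0.1   0.21] w 0.5
box [ 34.9  -6.4 213.1]
Fx box -0.67
red 0 green 296
9.45 [588.6 139.6 212.9] [ 179.99   -0.29 -167.74] F [-0.35 -0.49 -0.01] w 0.3
box [ 34.9  -6.4 212.9]
Fx box -0.45
red 5 [np.float64(254.0), np.float64(207.8)]
green 12 [np.float64(255.8), np.float64(200.9)]
```

View pics/m5.png

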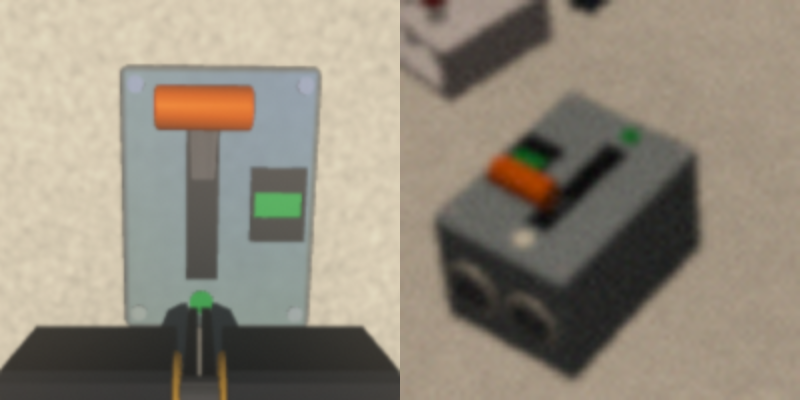

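The wrist crop shows green centred in its window, at (277,205) in rows 168–241. It sits where the red flag sat when tripped, so the reset is complete. The bar is at off, at (205,107). Now I'll go over to the off side.

```bash
python3 -m jog '{"jaw":[0,0,0,0,0,0,0,0,0,0],"slide":[[0.78,0,0],[0.78,0,0],[0.78,0,0],[0.78,0,0],[0.78,0,0],[0,0,0],[0,0,0.7],[0,0,0.7],[0,0,0.7],[0,0,0.6]],"spin":[0,0,0,0,0,0,0,0,0,0]}'
python3 -m jog '{"jaw":[0,0],"slide":[[0,0,0.05],[0,0,0]],"spin":[0,0]}' >/dev/null
python3 -c "from h import *;side()"
```

```text
time_s: 10.5
ee_pos: [476.0, 115.0, 132.1]
ee_rot: [180.0, -0.1, -167.7]
force: [-0.4, -0.1, 0.3]
gripper_width: 0.2
gripper_force: 0.0
10.7 [476.3 115.1 132. ] [ 1.7999e+02 -8.0000e-02 -1.6775e+02] F [0.16 0.57 0.49] w 0.7
box [-80.1  -6.3 132. ]
Fx box 0.28
red 0 
green 0
```

```bash
python3 -m jog '{"jaw":[0,0,0,0,0],"slide":[[-0.1,0,0],[-0.1,0,0],[-0.1,0,0],[-0.1,0,0],[0,0,0]],"spin":[0,0,0,0,0]}' |grep e:
python3 -m jog '{"jaw":[0,0,0],"slide":[[-0.1,0,-0.04],[-0.1,0,-0.04],[0,0,0]],"spin":[0,0,0]}'|grep e:
python3 -m jog '{"jaw":[0,0,0,0],"slide":[[-0.1,0,-0.04],[-0.1,0,-0.04],[-0.1,0,-0.04],[0,0,0]],"spin":[0,0,0,0]}'|grep e:
python3 -c "from h import *;st()"
```

```text
force: [-0.7, 0.4, 0.5]
gripper_force: 0.1
force: [-3.2, 0.3, 2.1]
gripper_force: 1.6
force: [-0.2, 0.4, -0.4]
gripper_force: 0.2
11.95 [503.9 121.1 138.7] [ 1.7999e+02  1.3000e-01 -1.6775e+02] F [-0.16  0.37 -0.36] w 0.5
box [-51.9  -6.4 138.7]
```

```bash
python3 -m jog '{"jaw":[0,0,0,0],"slide":[[-0.1,0,-0.03],[-0.1,0,-0.02],[-0.1,0,-0.02],[0,0,0]],"spin":[0,0,0,0]}'|grep e:
python3 -m jog '{"jaw":[0,0,0,0,0],"slide":[[-0.1,0,-0.02],[-0.1,0,-0.01],[-0.1,0,0],[-0.1,0,0],[-0.1,0,0]],"spin":[0,0,0,0,0]}'|grep e:
python3 -m jog '{"jaw":[0,0,0,0,0],"slide":[[-0.1,0,0],[-0.1,0,0],[-0.1,0,0],[-0.1,0,0],[0,0,0]],"spin":[0,0,0,0,0]}'|grep e:
python3 -c "from h import *;st()"
```

```text
force: [0.1, -0.0, -1.0]
gripper_force: 0.1
force: [-1.6, 0.1, 0.4]
gripper_force: 0.8
force: [0.0, 0.4, 0.3]
gripper_force: 0.0
13.35 [538.6 128.7 141.5] [ 1.8000e+02  6.0000e-02 -1.6774e+02] F [0.04 0.37 0.3 ] w 0.4
box [-16.4  -6.4 141.5]
```

```bash
python3 -m jog '{"jaw":[0,0,0],"slide":[[-0.1,0,0],[-0.1,0,0],[0,0,0]],"spin":[0,0,0]}'|grep e:
python3 -m jog '{"jaw":[0,0,0],"slide":[[-0.1,0,0],[-0.1,0,0.02],[0,0,0]],"spin":[0,0,0]}'|grep e:
python3 -c "from h import *;st()"
```

```text
force: [0.1, 0.1, -0.1]
gripper_force: 0.0
force: [-1.0, -1.0, 0.1]
gripper_force: 0.0
13.95 [550.2 131.2 140.8] [ 1.8000e+02  5.0000e-02 -1.6775e+02] F [-0.95 -0.95  0.11] w 0.7
box [ -4.5  -6.4 140.8]
```

```bash
python3 -m jog '{"jaw":[0,0,0],"slide":[[-0.1,0,0.03],[-0.1,0,0.04],[0,0,0]],"spin":[0,0,0]}'|grep e:
python3 -m jog '{"jaw":[0,0,0],"slide":[[-0.1,0,0.04],[-0.06,0,0.04],[0,0,0]],"spin":[0,0,0]}'|grep e:
python3 -c "from h import *;st()"
```

```text
force: [-0.2, 0.1, -0.6]
gripper_force: 0.0
force: [0.0, -0.1, 0.1]
gripper_force: 0.0
14.55 [560.5 133.4 136.2] [ 1.8000e+02  2.0000e-02 -1.6774e+02] F [ 0.03 -0.14  0.1 ] w 0.4
box [  6.   -6.4 136.2]
```

The force is very low. I'll check where the lever is.

```bash
python3 - <<'E'
from h import *; import cv2
w=env.grab_frame("wrist"); a=cv2.resize(w[60:260,220:420],(400,400)); side("pics/s6.png")
b=cv2.imread("pics/s6.png"); cv2.imwrite("pics/m6.png",np.hstack([a[:,:,::-1],cv2.resize(b,(400,400))]))
E
```

```text
14.6 [560.4 133.4 136.3] [ 1.8000e+02  2.0000e-02 -1.6774e+02] F [-0.07  0.02  0.15] w 0.2
box [  6.   -6.4 136.3]
Fx box -0.06
red 0 
green 26 [np.float64(255.1), np.float64(201.7)]
```

View pics/m6.png

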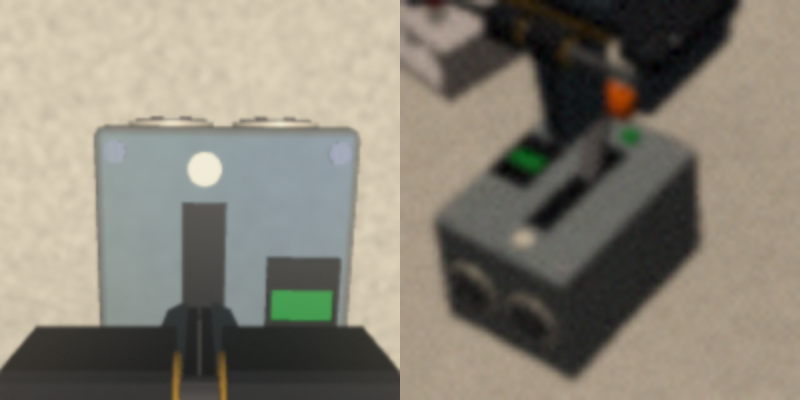

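The flag is green and centred, and the lever is leaning to on, past the catch, with the bar at (620,98). I'll continue to the on stop.

```bash
python3 -m jog '{"jaw":[0,0,0],"slide":[[-0.1,0,0.03],[-0.1,0,0.03],[0,0,0]],"spin":[0,0,0]}'|grep e:
python3 -m jog '{"jaw":[0,0],"slide":[[-0.1,0,0.04],[0,0,0]],"spin":[0,0]}'|grep e:
python3 -c "from h import *;st()"
```

```text
force: [0.5, -0.2, 0.1]
gripper_force: 0.0
force: [-0.6, -0.9, -0.3]
gripper_force: 0.0
15.15 [569.3 135.3 133.2] [ 1.7999e+02  1.0000e-02 -1.6774e+02] F [-0.56 -0.92 -0.27] w 0.6
box [ 15.   -6.4 133.2]
```

```bash
python3 -m jog '{"jaw":[0,0],"slide":[[-0.06,0,0.03],[0,0,0]],"spin":[0,0]}'|grep e:
python3 -m jog '{"jaw":[0,0],"slide":[[-0.05,0,0.02],[0,0,0]],"spin":[0,0]}'|grep e:
python3 -c "from h import *;st()"
```

```text
force: [0.2, 0.2, 0.5]
gripper_force: 0.1
force: [-0.2, 0.1, 0.2]
gripper_force: 0.2
15.55 [572.3 135.9 131.8] [ 180.      0.   -167.75] F [-0.17  0.13  0.2 ] w 0.5
box [ 18.1  -6.5 131.8]
```

```bash
python3 -m jog '{"jaw":[0,0],"slide":[[-0.06,0,0.03],[0,0,0]],"spin":[0,0]}'|grep e:
python3 -m jog '{"jaw":[0,0],"slide":[[-0.05,0,0.03],[0,0,0]],"spin":[0,0]}'|grep e:
python3 -c "from h import *;side('pics/s7.png')"
```

```text
force: [-0.5, 0.3, 0.4]
gripper_force: 0.2
force: [-2.4, -1.0, 0.7]
gripper_force: 1.1
15.95 [575.  136.5 130. ] [ 1.8000e+02 -6.0000e-02 -1.6774e+02] F [-2.37 -1.04  0.67] w 0.5
box [ 20.9  -6.4 130. ]
Fx box -2.54
red 0 
green 28 [np.float64(255.2), np.float64(201.8)]
```

```bash
python3 -m jog '{"jaw":[0,0],"slide":[[-0.05,0,0.02],[0,0,0]],"spin":[0,0]}'|grep e:
python3 -m jog '{"jaw":[0,0],"slide":[[-0.04,0,0.02],[0,0,0]],"spin":[0,0]}'|grep e:
python3 -c "from h import *;st()"
```

```text
force: [-5.9, -0.9, 4.8]
gripper_force: 3.0
force: [-7.8, -2.0, 5.4]
gripper_force: 4.3
16.4 [575.2 136.7 128.9] [ 179.99   -0.37 -167.74] F [-7.84 -2.01  5.35] w 0.5
box [ 21.1  -6.4 128.9]
```

The on stop is firm at about 10 N. I'll back away, lift and verify.

```bash
python3 -m jog '{"jaw":[0,0,0,0,0,0,0,0,0],"slide":[[0.3,0,0],[0.5,0,0],[0.7,0,-0.5],[0.8,0,-1],[0.8,0,-1],[0.8,0,-0.4],[0.5,0,0],[0,0,0],[0,0,0]],"spin":[0,0,0,0,0,0,0,0,0]}'
python3 - <<'E'
from h import *; import cv2
T=env.grab_frame("top"); side("pics/s8.png")
b=cv2.imread("pics/s8.png"); a=cv2.resize(T[160:270,230:450],(800,400))[:,:,::-1]
t=cv2.resize(T[205:275,230:300],(400,400),interpolation=cv2.INTER_CUBIC)[:,:,::-1]
S=env.grab_frame("side")[120:340,200:460][:,:,::-1]
cv2.imwrite("pics/m8.png",np.hstack([cv2.resize(S,(400,338)),cv2.resize(b,(400,338))]))
E
```

```text
time_s: 17.3
ee_pos: [449.3, 109.3, 215.1]
ee_rot: [180.0, 0.0, -167.7]
force: [-0.2, 0.4, 0.3]
gripper_width: 0.4
gripper_force: 0.0
17.35 [449.6 109.3 215. ] [ 1.7999e+02 -2.0000e-02 -1.6774e+02] F [-0.45  1.16  0.75] w 0.7
box [-107.4   -6.3  215. ]
Fx box -0.19
red 0 
green 28 [np.float64(255.1), np.float64(201.5)]
```

View pics/m8.png

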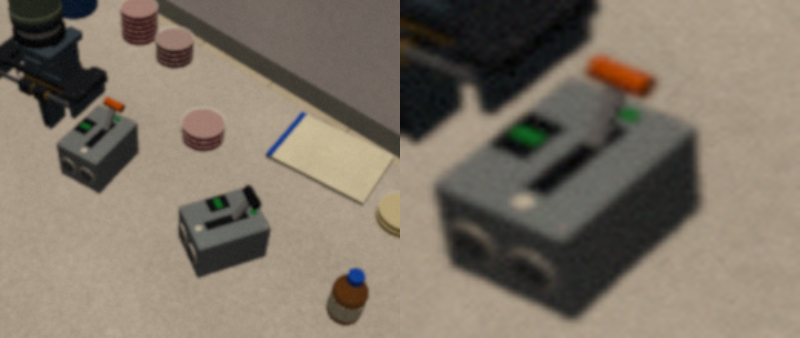

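The orange lever is over to on, with its bar at (622,76). The flag is green at (530,133), and the black-handled switch looks unchanged. I'll check the lean numerically before handing in.

```bash
python3 -c "
from h import *
for a in (.3,.4,.5,.56,.6): print(a,proj('side',box([P0[0],P0[1]+3,P0[2]],[[80*np.sin(a),-8,65+80*np.cos(a)]])).round(1),'meas 274.4 188.0')"
```

```text
0.3 [[268.3 189.8]] meas 274.4 188.0
0.4 [[270. 189.]] meas 274.4 188.0
0.5 [[271.5 188.4]] meas 274.4 188.0
0.56 [[272.5 188.2]] meas 274.4 188.0
0.6 [[273.  188.2]] meas 274.4 188.0
```

The measured lean matches the +0.6 stop, so I'm handing in.

```bash
python3 -c "from workcell import env;print(env.job_done())"
```

```text
the job is handed in; nothing more can be done
None
```

The orange-handled switch was reset fully to off (flag all green), then pushed to its on stop and released; measured pushes peaked at about 12 N, and I saw nothing else on the bench disturbed.

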